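Charge a spray bottle on the air station

TASK

Charge the empty metal spray bottle with shop air: swing the charging station's ball valve fully open, stand the bottle upright in the sprung dish and press it all the way down until the dish rim is flush with its collar, keeping it pressed for two seconds. Then let it up under control, set it gently upright in the empty bay of the tray and shut the valve fully again. Keep the bottle upright, do not drop it, and leave the other things on the bench where they are.

Things in the scene. Friction and masses are not known exactly. Their poses are not given: they have to be found in the camera images.
- station: Air charging station, fixed: grey base plate 170 (x) x 270 (y) x 12 mm; origin under its centre, z up, -x side faces the robot. Round charging head (92 mm across) at y = -65 mm. An 18 mm pipe runs along +y at x = 0, axis 42 mm up, through a dial gauge (40 mm across, top 105 mm up) at y = 0 and the ball valve (stem at y = +75 mm) to a hose coupler ending at y = 162 mm.
- dish (a joint): Travel of the sprung dish in m: 0 = up (rim 12 mm proud of the collar), 0.012 = fully depressed (rim flush with the collar, hard stop). It starts to move at about 7 N and bottoms at about 15 N (the bottle's weight, 2 to 4 N, counts towards this but does not move it alone). Springs back up when let go.
- dish_floor (a point): Centre of the dish's flat floor, on which the bottle's base stands: 61 mm above the bench when up, 49 mm when fully depressed (moves with the dish), z up. The round steel dish is 70 mm outside, 62 mm inside, with a rim 6 mm high round the floor. A small brass nipple marks the centre and enters the bottle's base freely.
- collar_top (a point): Fixed point on the axis of the dish, at the height of the collar's top, 55 mm above the bench.
- valve (a joint): Angle of the ball valve's lever in rad: 0 = shut (lever across the pipe, pointing to the station's -x, towards the robot; hard stop), 1.571 = open (lever along the pipe, pointing to the station's +y, away from the dish; hard stop). Opening turns it clockwise seen from above. It takes about 2 N at the grip and stays where it is left. Starts shut, at 0 to 0.1.
- valve_stem (a point): Point on the valve lever's upright pivot axis, 92 mm above the bench; axes as the station's.
- lever_grip (a point): Point in the lever's black sleeve, 80 mm from the pivot, mid-height, 90 mm above the bench; turns with the lever; its -x axis points along the lever away from the pivot. The sleeve is 18 mm wide, 12 mm high, from 35 to 97 mm from the pivot, with free space on both sides and beneath (open, it lies above the pipe and coupler, whose tops are 57 mm above the bench).
- bottle: The empty refillable spray bottle: plain bare aluminium cylinder 52 mm in diameter, straight-sided from 3 to 124 mm above its base, rounded shoulder, grey dust cap 35 mm wide on top; 152 mm tall in all. Stands upright on the bench. Origin: centre of its base; z up along it. Mass 0.2 to 0.4 kg. It may be gripped hard.
- tray: Low sheet-steel consumables tray, fixed, 150 (x) x 230 (y) x 30 mm high, walls and floor 4 mm, with one dividing wall, as high as the sides, across its middle that makes two bays side by side along y. Origin: centre of its underside. The bay at its -y side holds a cardboard box; the +y bay is empty.
- bay (a point): Centre of the floor of the tray's empty bay, 4 mm above the bench; axes as the tray's. The bay is 142 (x) x 109 (y) mm inside.
- dip_jar: Bystander: squat white plastic jar with steel screw lid, 76 mm in diameter, 63 mm tall; origin at the centre of its base. Leave alone.
- tin: Bystander: plain steel tin, 61 mm in diameter, 89 mm tall; origin at the centre of its base. Leave alone.
- tip_box: Bystander: cardboard box of contact tips, 85 x 55 x 38 mm, in the tray's -y bay; origin at the centre of its base. Leave alone.
- wire_brush: Bystander: wire brush with wooden handle lying on its side, about 240 mm long (along its x), 25 mm high, 50 mm wide; origin near mid-length, on the bench. Leave alone.
Not all that is in view belongs to the job. Of the things that look like the bottle, the middle-sized one is meant.

How it is judged:
On the way, in this order (a step that is already met when the one before it is completed fails the run):
1. the ball valve is swung open (lever within 0.17 rad of its open stop) (value of joint valve above 1.4 rad), for 0.2 s.
2. the bottle stands upright in the dish, within 7 mm of its centre each way, and keeps it fully depressed (within 1.5 mm of the stop) for 1.5 s with the valve open (value of joint dish above 0.0105 m and value of joint valve above 1.4 rad and angle between bottle's own z axis and vertical below 0.1 rad and x of bottle in the frame of dish_floor between -0.007 and 0.007 m and y of bottle in the frame of dish_floor between -0.007 and 0.007 m and z of bottle in the frame of dish_floor between -0.004 and 0.004 m), for 1.5 s.
3. the bottle is off the dish and the dish is up (value of joint dish below 0.002 m and distance between bottle and dish_floor above 0.03 m), for 0.1 s.
At the end, for the whole second after the job is handed in: The bottle stands upright (within 0.06 rad), at rest and released on the floor of the tray's empty bay, the ball valve is shut (lever within 0.15 rad of its shut stop) and the dish is up again (within 2 mm) (x of bottle in the frame of bay between -0.05 and 0.05 m and y of bottle in the frame of bay between -0.035 and 0.035 m and z of bottle in the frame of bay between -0.004 and 0.005 m and angle between bottle's own z axis and vertical below 0.06 rad and linear speed of bottle below 0.02 m/s and value of joint valve below 0.15 rad and value of joint dish below 0.002 m and contact force between the fingers and bottle below 0.05 N); the robot touches nothing.
It fails at once if the bottle is tipped more than 0.5 rad (angle between bottle's own z axis and vertical above 0.5 rad).
It fails at once if the bottle is dropped or thrown (moves at over 0.45 m/s touching nothing, a fall of about 10 mm) (contact force between bottle and anything else below 0.01 N and linear speed of bottle above 0.45 m/s).
It fails at once if the jar, the tin, the box of tips or the wire brush is moved more than 30 mm (distance of any of dip_jar, tin, tip_box, wire_brush from where it was at the start of the episode above 0.03 m).
It also fails if it takes over 72 s, if anything falls off the work surface, if the arm or the gripper's body presses on something with over 40 N, if the wrist force passes 120 N, or if a joint passes its speed limit or range.

ROBOT

A 7-joint arm with a two-finger parallel gripper is mounted at the origin on the work surface. World frame = base frame: x ahead of the robot, y to its left, z up, the work surface at z = 0. Lengths are in m, angles in rad, forces in N, time in s.
With the tool pointing down it reaches from about 0.425 to 0.95 m from the base axis. Payload 4.7 kg.
Tool frame: the origin (TCP) lies on the centre line of the jaws, within the pads' length; the fingertips stand robot.nose_length ahead of it and the grasp point (between the pads) lies 8 mm behind it (robot.nose_length is the distance from the TCP to the fingertips, in m); z points along the fingers, y is the line along which they close (so a half turn about z gives the same grasp; the last joint's range is limited). The gripper opens to 85 mm and grips with 20 to 120 N. Pads are 22 mm wide; open, the fingers measure 114 mm over their backs; the gripper's body (76 mm by 85 mm) begins 54 mm behind the grasp point. The pads swing forward as they close: fully open they stand 13 mm farther back than shut.
Start: joints at [1.264, 0.469, -0.049, 1.532, 0.024, 1.141, -0.082], TCP at [0.185, -0.649, 0.242] pointing down, gripper open.
Joint ranges: [-2.59, 2.59], [-0.33, 1.99], [-1.39, 1.29], [0.1, 2.45], [-1.04, 4.18], [0.21, 1.99], [-2.66, 2.66]. Speed limits (rad/s): [2.57, 2.57, 3.14, 3.14, 3.14, 3.14, 3.14].

INTERFACE

Orientations are given as [roll, pitch, yaw] about the fixed x, y, z axes, in that order (R = Rz(yaw) Ry(pitch) Rx(roll)).
In Python, from plant import robot gives the robot as it stands. Calls block until the motion is done:
- robot.goto(position, orientation): joint-space move of the TCP to a pose.
- robot.move_straight(position, vel=0.15, attitude=None, contact_N=None): straight line of the TCP; attitude=None keeps the orientation; vel is the mean speed in m/s. With contact_N (N) it stops when the force on the tool has changed by that much, and returns True; else False.
- robot.move_joints(angles): joint-space move.
- robot.grip(opening, strength=None): opening from 0.0 (shut) to 1.0 (fully open); strength is the grip in N (None keeps the last); returns when the fingers have stopped.
- robot.sleep(seconds).
- robot.inverse_kinematics(position, orientation): joint angles nearest the present ones, or None.
- robot.sense(): the state.
- robot.grab_frame(name): name is "scene" or "top" or "wrist"; returns a dict with "image" (480x640x3 uint8, red, green, blue), "range_z" (480x640 float32, m along the optical axis (not along the pixel's ray), 0 where there is no reading), "fx", "fy", "cx", "cy" (pixels), "R" (3x3) and "t" (3): a world point X has camera coordinates R X + t. Camera axes: x right, y down, z forward; pixel columns grow to the right and rows downward; lengths in m; the calibration is good to about 2 mm. A picture is of the moment at which its call begins.
A pose or a line that the arm cannot do raises robot.IKError and nothing moves.
- robot.close_job(): hands the job in; it is judged then, once.
The state is a dict: "t": time; "joint_pos": joint angles; "joint_velocities": joint speeds; "effort": joint torques, N m; "tcp_pos": TCP position; "tcp_rot": TCP orientation; "wrist_force": force on the tool from outside, world axes, zero at the start; "torque": the same for the moment, N m; "opening": opening from 0.0 (shut) to 1.0 (fully open); "gripper_force": force on a finger pad.
Only numpy, scipy, OpenCV 4.12 (cv2) and the standard library are available. Lean on these libraries where they do the work, as an engineer would, in place of code of your own. Each camera call takes 0.05 s, during which the arm holds its last target. There are 200 camera calls.

## Working session

There is one attempt and no reset: what is moved stays moved. The work goes in short steps, each a Python script; the robot and the scene stay as the last script left them, time stands still between calls to the robot, and variables do not carry over. Pictures are saved under pics/ and viewed, at most 10 in all, crops included, and the job is handed in when it is done.

```bash
ls; mkdir -p pics
python3 - <<'E'
from plant import robot
import cv2,numpy as np
for n in ("scene","top"):
    f=robot.grab_frame(n); cv2.imwrite(f"pics/{n}0.png",f["image"][:,:,::-1]); np.savez(f"{n}0.npz",**f)
    print(n,f["R"].tolist(),f["t"],f["fx"])
s=robot.sense();print(s,robot.nose_length)
E
```

```text
pics
scene [[0.3691180401548426, 0.9293195112749025, 0.010822125300707827], [0.7981139630223575, -0.3109948939284414, -0.5160390275736755], [-0.4761995111935701, 0.19911660381347832, -0.8564967038026425]] [-0.18953046 -0.4126309   1.20649938] 438.40087296056373
top [[0.034205202620850285, -0.9994141653139943, -0.0011533791220737458], [-0.9756272546869617, -0.033140754954056044, -0.2169173812147332], [0.2167520796339662, 0.008544971082916221, -0.9761892846387649]] [-0.04044387  0.56595547  1.19840345] 520.3925055495685
{'t': 0.1, 'joint_pos': array([ 1.26411163,  0.46937925, -0.04859704,  1.53355152,  0.02406793,
        1.14101086, -0.08227873]), 'joint_velocities': array([ 0.00015625, -0.00178754, -0.00144655, -0.00375511, -0.00108026,
       -0.00169885, -0.00024345]), 'effort': array([ 2.23310531e-04, -5.11513603e+01, -4.71888715e-02, -2.38391036e+01,
        1.07871200e-02,  4.30367378e-03,  3.23489076e-05]), 'tcp_pos': array([ 0.18498949, -0.6486379 ,  0.24136361]), 'tcp_rot': array([-3.13982785e+00,  3.10023042e-05,  2.77822986e-01]), 'wrist_force': array([-0.4287938 ,  0.25397191,  0.79889592]), 'torque': array([ 0.01015116,  0.03006507, -0.01246302]), 'gripper_force': 0.0, 'opening': 0.9969392334584101} 0.011
```

View pics/scene0.png

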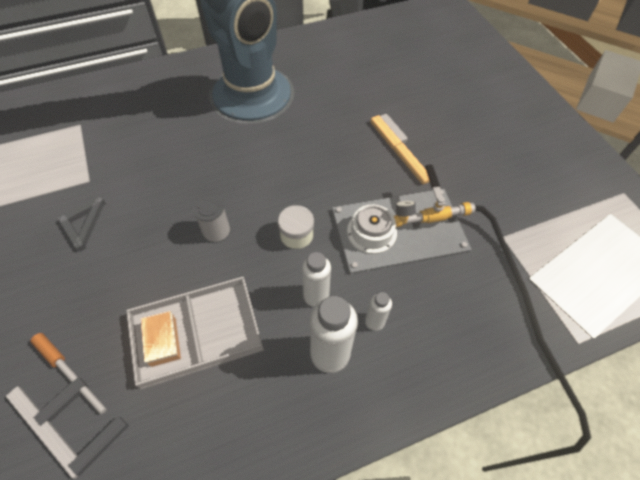

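View pics/top0.png

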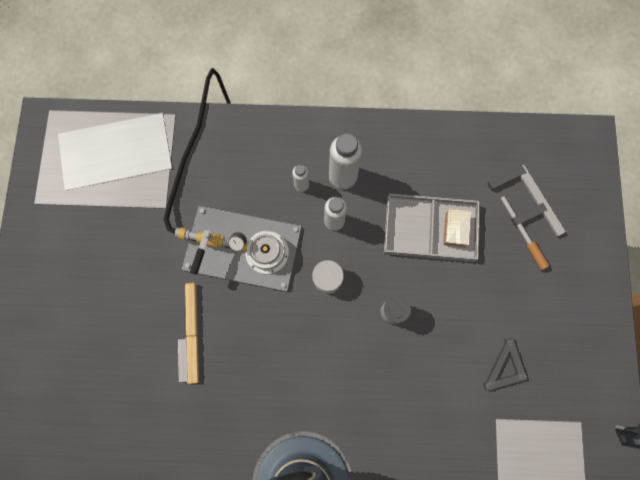

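The scene camera shows the three look-alike bottles, and the middle-sized one is at (316,280). In the top view it is at (335,213), with the dish centre at about (265,249), the lever's black sleeve at about (198,260) and the empty bay at about (412,227). I'll enlarge the top view and combine it with depth.

```bash
cat > h.py <<'E'
import numpy as np
def cloud(f):
    z=f["range_z"]; v,u=np.mgrid[:z.shape[0],:z.shape[1]]
    c=np.stack([(u-f["cx"])/f["fx"]*z,(v-f["cy"])/f["fy"]*z,z],-1)
    P=(c-f["t"])@f["R"]; P[z==0]=np.nan; return P
def ray(f,u,v,h):
    d=np.array([(u-f["cx"])/f["fx"],(v-f["cy"])/f["fy"],1])@f["R"]; o=-f["t"]@f["R"]
    return o+d*(h-o[2])/d[2]
E
python3 - <<'E'
import cv2,numpy as np
from h import *
f=dict(np.load("top0.npz"));P=cloud(f);g=dict(np.load("scene0.npz"));Q=cloud(g)
def fit(C,c0,r0,zlo,zhi,r=None):
    p=C.reshape(-1,3);m=(p[:,2]>zlo)&(p[:,2]<zhi)&(np.hypot(p[:,0]-c0[0],p[:,1]-c0[1])<r0);p=p[m]
    return m.sum(),p.mean(0).round(4),p.min(0).round(4),p.max(0).round(4)
b=ray(f,336,203,.152);print("bottle cap ray",b,ray(g,317,261,.152))
for n,C in(("top",P),("scene",Q)):print(n,"cap",fit(C,b,.04,.146,.16), "body",fit(C,b,.04,.02,.12))
d=ray(f,265,249,.067);print("dish",d,ray(g,375,220,.067))
for C in(P,Q):print("floor",fit(C,d,.025,.055,.065),"rim",fit(C,d,.04,.063,.075))
for n,uv in(("lever",(198,260)),):print(n,ray(f,*uv,.096),P[uv[1],uv[0]])
print("plate corners",[ray(f,u,v,.012).round(4) for u,v in((189,207),(301,222),(293,290),(182,274))])
print("tray corners",[ray(f,u,v,.03).round(4) for u,v in((388,195),(480,198),(479,261),(386,256))])
cv2.imwrite("pics/crop.png",cv2.resize(f["image"][185:300,165:365,::-1],(800,460),interpolation=cv2.INTER_CUBIC))
E
```

```text
bottle cap ray [ 0.63258487 -0.05657954  0.152     ] [ 0.63363168 -0.05544789  0.152     ]
top cap (np.int64(175), array([ 0.6283, -0.0561,  0.1519]), array([ 0.6116, -0.0728,  0.146 ]), array([ 0.6452, -0.0405,  0.1571])) body (np.int64(204), array([ 0.6091, -0.0549,  0.0716]), array([ 0.6029, -0.0805,  0.0207]), array([ 0.6547, -0.03  ,  0.1198]))
scene cap (np.int64(273), array([ 0.6316, -0.0559,  0.1508]), array([ 0.6144, -0.072 ,  0.1465]), array([ 0.6476, -0.0388,  0.1547])) body (np.int64(576), array([ 0.6485, -0.0629,  0.0733]), array([ 0.6162, -0.0813,  0.0204]), array([ 0.6566, -0.0322,  0.1199]))
dish [0.53710445 0.10892503 0.067     ] [0.54397715 0.10982031 0.067     ]
floor (np.int64(310), array([0.5372, 0.1088, 0.0609]), array([0.5133, 0.085 , 0.0553]), array([0.5614, 0.1338, 0.0649])) rim (np.int64(260), array([0.5382, 0.1092, 0.0656]), array([0.5049, 0.0753, 0.063 ]), array([0.5721, 0.1439, 0.0717]))
floor (np.int64(364), array([0.5373, 0.1087, 0.0605]), array([0.5124, 0.0845, 0.056 ]), array([0.5612, 0.1325, 0.065 ])) rim (np.int64(224), array([0.5391, 0.1114, 0.0656]), array([0.5042, 0.0765, 0.063 ]), array([0.5731, 0.1456, 0.0693]))
lever [0.49986281 0.26049384 0.096     ] [0.4996661  0.26021472 0.09714223]
plate corners [array([0.6508, 0.3157, 0.012 ]), array([0.621 , 0.0278, 0.012 ]), array([0.4473, 0.0403, 0.012 ]), array([0.4777, 0.3178, 0.012 ])]
tray corners [array([ 0.6944, -0.1903,  0.03  ]), array([ 0.6943, -0.4228,  0.03  ]), array([ 0.5323, -0.4151,  0.03  ]), array([ 0.537 , -0.1862,  0.03  ])]
```

View pics/crop.png

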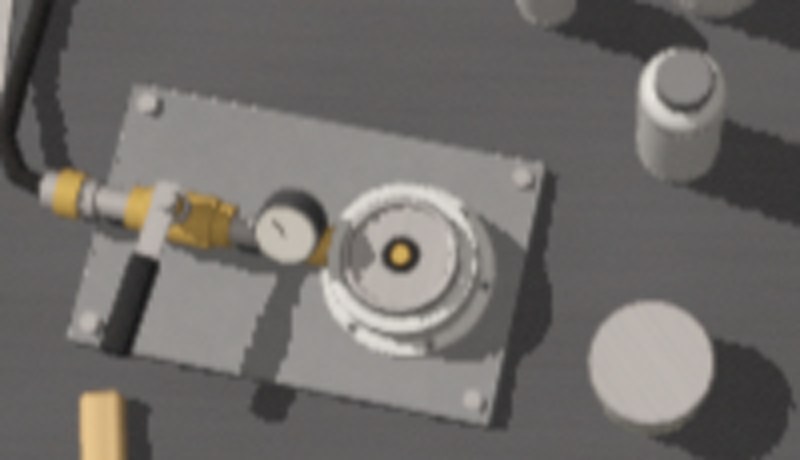

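Run:
```python
import numpy as np,cv2
from h import *
f=dict(np.load("top0.npz"));P=cloud(f);g=dict(np.load("scene0.npz"));Q=cloud(g)
c=np.array([ray(f,u,v,.012) for u,v in((198.75,206.75),(301.75,225.5),(287.5,291.25),(181.75,270))])
print(c.round(4),c.mean(0)); 
for i in range(4):
    d=c[(i+1)%4]-c[i];print(np.linalg.norm(d).round(4),np.arctan2(d[1],d[0]).round(4))
print("stem",ray(f,207,233.5,.098),"tip",ray(f,193.5,272.5,.096),"sleeve",ray(f,197.75,261,.096))
for n,C in(("t",P),("s",Q)):
  p=C.reshape(-1,3)
  m=(p[:,2]>.09)&(p[:,2]<.1)&(np.hypot(p[:,0]-.5,p[:,1]-.26)<.05);p1=p[m]
  l=cv2.fitLine(p1[:,:2].astype(np.float32),2,0,.01,.01).ravel();print(n,"lever",m.sum(),l,np.arctan2(l[1],l[0]))
  for nm,uv in(("big",(347,144)),("small",(300,171))):
    z=P[uv[1],uv[0]];m=(abs(p[:,2]-z[2])<.008)&(np.hypot(p[:,0]-z[0],p[:,1]-z[1])<.04);print(nm,z,p[m].mean(0))
  m=(p[:,2]>.025)&(p[:,2]<.036)&(p[:,0]>.5)&(p[:,0]<.75)&(p[:,1]<-.15)&(p[:,1]>-.46)
  print("tray",cv2.minAreaRect(p[m][:,:2].astype(np.float32)))
```

```text
[[0.6523 0.2908 0.012 ]
 [0.6119 0.0256 0.012 ]
 [0.4438 0.0537 0.012 ]
 [0.4877 0.3193 0.012 ]] [0.54892942 0.1723583  0.012     ]
0.2683 -1.722
0.1705 2.9756
0.2692 1.4067
0.167 -0.1713
stem [0.5635324  0.24417411 0.098     ] tip [0.47009267 0.26844271 0.096     ] sleeve [0.49747836 0.26087614 0.096     ]
t lever 234 [ 0.9754623  -0.22016637  0.5037253   0.26143718] -0.22198504
big [ 0.75016612 -0.07579169  0.21546115] [ 0.74849984 -0.07455819  0.21663436]
small [0.72065611 0.03077236 0.11354342] [0.72261989 0.03166244 0.11350462]
tray ((0.6173814535140991, -0.3014249801635742), (0.23131325840950012, 0.1518690139055252), 87.00873565673828)
s lever 240 [ 0.9752398  -0.22114986  0.5081024   0.26110476] -0.22299339
big [ 0.75016612 -0.07579169  0.21546115] [ 0.75381923 -0.07559466  0.21566156]
small [0.72065611 0.03077236 0.11354342] [0.72554612 0.03155454 0.11237874]
tray ((0.6171309351921082, -0.3005346953868866), (0.23064006865024567, 0.15250401198863983), 86.7601089477539)
```

```bash
cat >> h.py <<'E'
TH=-0.161; DISH=np.array([.5375,.109]); STEM=np.array([.5599,.2472]); BOT=np.array([.630,-.056]); BAY=np.array([.620,-.2446])
def grip_at(q,z,r=.078):
    a=TH-q; return [STEM[0]-r*np.cos(a),STEM[1]-r*np.sin(a),z],[np.pi,0,a]
def show(robot,n):
    import cv2
    f=robot.grab_frame(n[0]); cv2.imwrite(f"pics/{n[1]}.png",f["image"][:,:,::-1]); return f
def where(f,c,rad=.025,z=(.09,.1)):
    p=cloud(f).reshape(-1,3); m=(p[:,2]>z[0])&(p[:,2]<z[1])&(np.hypot(p[:,0]-c[0],p[:,1]-c[1])<rad); return p[m]
E
python3 - <<'E'
from plant import robot
from h import *
robot.grip(.38,30)
p,o=grip_at(.06,.2); robot.goto(p,o); print(robot.sense()["joint_pos"].round(2))
for q in(.4,.8,1.2,1.6): 
    j=robot.inverse_kinematics(*grip_at(q,.085)); print(q,None if j is None else np.round(j,2))
show(robot,("wrist","w1"))
print(robot.sense()["t"])
E
```

```text
[-0.84  0.32  0.33  1.89 -0.13  0.95 -2.24]
0.4 [-0.87  0.5   0.35  1.94 -0.25  0.74 -2.51]
0.8 [-1.13  0.63  0.72  1.88 -0.55  0.84 -2.65]
1.2 [ 0.14  0.92 -1.18  1.73  0.93  1.17  2.02]
1.6 [ 0.14  0.95 -1.19  1.66  0.94  1.2   1.67]
4.0667
```

View pics/w1.png

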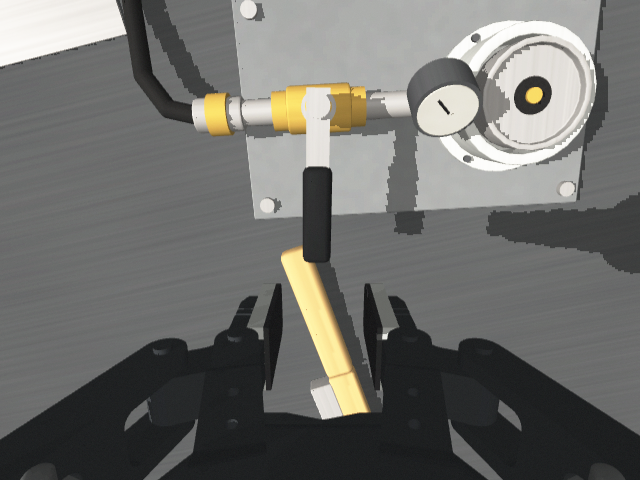

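The wrist view shows the lever sleeve at (317,215), lined up with the mid-jaw column at about 320. Joint 7 is close to its limit, so I'll use the half-turned grasp instead.

```bash
sed -i 's/\[np.pi,0,a\]/[np.pi,0,a+np.pi]/' h.py
python3 - <<'E'
from plant import robot
from h import *
robot.goto(*grip_at(.06,.2)); print(robot.sense()["joint_pos"].round(2), robot.sense()["tcp_pos"])
for q in(.06,.4,.8,1.2,1.67): 
    j=robot.inverse_kinematics(*grip_at(q,.085)); print(q,None if j is None else np.round(j,2))
print(robot.sense()["t"])
E
```

```text
[-0.84  0.32  0.33  1.89 -0.13  0.95 -2.25] [0.48393807 0.2640747  0.20000824]
0.06 [ 0.24  0.8  -1.18  1.93  0.87  1.05  0.02]
0.4 [-0.4   0.5  -0.27  1.91  0.19  0.75  0.24]
0.8 [-0.47  0.53 -0.19  1.84  0.14  0.78 -0.13]
1.2 [-0.52  0.57 -0.11  1.77  0.08  0.8  -0.46]
1.67 [-0.57  0.61 -0.01  1.7   0.01  0.84 -0.84]
4.3167
```

Run:
```python
from plant import robot
from h import *
p,o=grip_at(.06,.2)
robot.move_joints([-.36,.33,-.3,1.88,.2,.95,.55]); s=robot.sense();print(s["tcp_pos"],s["tcp_rot"],o)
robot.goto(p,o); s=robot.sense();print(s["joint_pos"].round(2),s["tcp_pos"],s["tcp_rot"])
for q in(.06,.4,.8,1.2,1.67): 
    j=robot.inverse_kinematics(*grip_at(q,.085)); print(q,None if j is None else np.round(j,2))
print(s["t"])
```

```text
[0.48648178 0.25957492 0.19412611] [-3.10424644  0.05522289  2.88298105] [3.141592653589793, 0, 2.920592653589793]
[-0.31  0.33 -0.33  1.86  0.13  0.97  0.65] [0.48459585 0.26362986 0.20012014] [-3.14117426e+00  1.61560232e-03  2.91779846e+00]
0.06 [-0.35  0.48 -0.3   1.96  0.2   0.73  0.59]
0.4 [-0.42  0.5  -0.24  1.91  0.17  0.75  0.25]
0.8 [-0.48  0.53 -0.18  1.85  0.13  0.77 -0.12]
1.2 [-0.55  0.57 -0.08  1.77  0.06  0.8  -0.44]
1.67 [-0.59  0.61  0.03  1.7  -0.02  0.84 -0.81]
6.9417
```

Run:
```python
from plant import robot
from h import *
p,o=grip_at(.06,.085); print(robot.move_straight(p,.12,contact_N=8))
s=robot.sense(); print(s["tcp_pos"],s["wrist_force"].round(1),s["t"])
```

```text
False
[0.48425668 0.26470798 0.08566677] [-0.7 -0.7 -0.6] 8.05
```

Run:
```python
from plant import robot
from h import *
for q in [.26,.46,.66,.86,1.06,1.26,1.46,1.57,1.63,1.67]:
    p,o=grip_at(q,.085); robot.move_straight(p,.12,attitude=o)
    s=robot.sense(); f=s["wrist_force"]; print(round(q,2),f.round(1),round(s["t"],2))
    if np.linalg.norm(f[:2])>15 and q>1.5: break
f=show(robot,("wrist","w2"))
# centre before leaving: back off from the contact side
p,o=grip_at(q-.08,.085); robot.move_straight(p,.1,attitude=o)
p[2]=.2; robot.move_straight(p,.2)
f=show(robot,("top","t2")); 
import cv2
e=STEM+.07*np.array([np.cos(TH+np.pi/2),np.sin(TH+np.pi/2)])
f2=robot.grab_frame("scene")
for k in(f,f2):
    w=where(k,e,.05,(.09,.1)); print(len(w))
    if len(w)>10: l=cv2.fitLine(w[:,:2].astype(np.float32),2,0,.01,.01).ravel();print(l,np.arctan2(l[1],l[0])-TH)
print(robot.sense()["t"])
```

```text
0.26 [-0.2 -0.5 -0.2] 8.4
0.46 [ 0.7  0.5 -0.5] 8.75
0.66 [-0.8 -0.1 -0.1] 9.1
0.86 [-1.   0.  -0.4] 9.45
1.06 [-0.3 -0.2  0.2] 9.8
1.26 [-0.1 -0.5  1.5] 10.15
1.46 [ 0.2 -0.  -0.1] 10.5
1.57 [-0.6 -0.1  0.6] 10.76
1.63 [-1.6 -0.7  0.5] 11.01
1.67 [-1.4  0.2  0.3] 11.26
212
[0.1437355  0.98961616 0.5702311  0.30685458] 1.5875612
260
[0.15990677 0.98713213 0.5723297  0.30643007] 1.5712001
12.3833
```

View pics/w2.png

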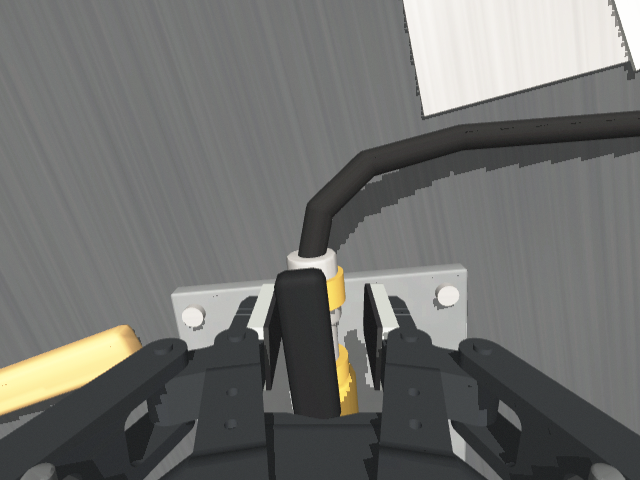

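The wrist view shows the sleeve at (305,340) lying along the pipe, and both depth fits put the lever at 1.57–1.59 rad, so the valve is open. Next is the bottle.

Run:
```python
from plant import robot
from h import *
o=[np.pi,0,np.pi-.16]
p=robot.sense()["tcp_pos"]; 
robot.grip(1.0,100)
robot.goto([.60,-.056,.30],o)
f=robot.grab_frame("wrist")
w=where(f,BOT,.03,(.146,.158)); print(len(w),w.mean(0),w.min(0),w.max(0))
for n in("top",):
    pass
robot.move_straight([*BOT,.25],.2)
s=robot.sense();print(s["joint_pos"].round(2),s["tcp_pos"],s["t"])
f=show(robot,("wrist","w3")); w=where(f,BOT,.03,(.146,.158)); print(len(w),w.mean(0),w.min(0),w.max(0))
```

```text
1504 [ 0.62830156 -0.0563855   0.15032741] [ 0.61244153 -0.07361364  0.14600043] [ 0.64729981 -0.03934925  0.15301098]
[ 0.06  0.39 -0.05  1.63  0.02  1.12  1.41] [ 0.62978389 -0.05559018  0.24941937] 15.275
2316 [ 0.62843561 -0.05631585  0.15032357] [ 0.61222903 -0.0736522   0.14604524] [ 0.64700097 -0.03928846  0.1529325 ]
```

View pics/w3.png

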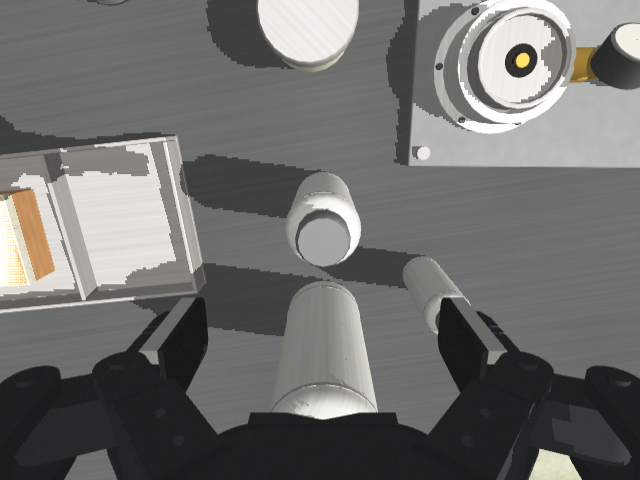

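The wrist view shows the bottle's cap at (323,238), between the jaws. The depth puts its centre at (0.6296, -0.056), which agrees with the earlier estimate. I'll descend, grip and lift.

Run:
```python
from plant import robot
from h import *
print(robot.move_straight([.6295,-.0562,.100],.12,contact_N=6))
s0=robot.sense(); print(s0["tcp_pos"],s0["wrist_force"].round(2))
robot.grip(0.0,100); s=robot.sense(); print("open",s["opening"],s["gripper_force"],s["wrist_force"].round(2))
p=s["tcp_pos"].copy(); p[2]+=.03; robot.move_straight(p,.08); robot.sleep(.2)
s=robot.sense(); print("open",s["opening"],s["gripper_force"],s["wrist_force"].round(2),s["tcp_pos"])
robot.move_straight([p[0],p[1],.26],.2)
f=show(robot,("wrist","w4")); 
from plant import robot as r
w=where(f,p,.035,(.26,.34)); print(len(w)); 
if len(w): print(w.min(0),w.max(0))
print(robot.sense()["t"],robot.sense()["tcp_pos"])
```

```text
False
[ 0.63014418 -0.05623588  0.1008585 ] [-0.22  0.05 -0.03]
open 0.5847933080555231 104.10067828372121 [0.68 0.39 4.96]
open 0.5863197125517992 103.67149712517858 [ 0.03 -0.15 -1.96] [ 0.63008435 -0.05596339  0.13053742]
48122
[ 0.60297807 -0.08657573  0.26000805] [ 0.64645155 -0.02102903  0.33999985]
18.7333 [ 0.62939816 -0.05590161  0.25796339]
```

Run:
```python
from plant import robot
from h import *
o=[np.pi,0,np.pi-.16]
x,y=DISH
robot.move_straight([x,y,.26],.25)
robot.move_straight([x,y,.19],.15); s=robot.sense(); print(s["tcp_pos"],s["wrist_force"].round(2))
f=robot.grab_frame("wrist"); w=where(f,DISH,.037,(.06,.07)); print(len(w))
c=robot.move_straight([x,y,.155],.03,contact_N=3); s=robot.sense(); print("touch",c,s["tcp_pos"],s["wrist_force"].round(2),s["t"])
show(robot,("scene","s5"))
import cv2
i=cv2.imread("pics/s5.png")[150:290,290:480];cv2.imwrite("pics/s5c.png",cv2.resize(i,(760,560),interpolation=cv2.INTER_CUBIC))
```

```text
[0.53835398 0.10840263 0.1904294 ] [-0.57 -0.03 -1.81]
1643
touch True [0.53725588 0.10899977 0.16090765] [0.28 0.11 5.14] 21.2
```

View pics/s5c.png

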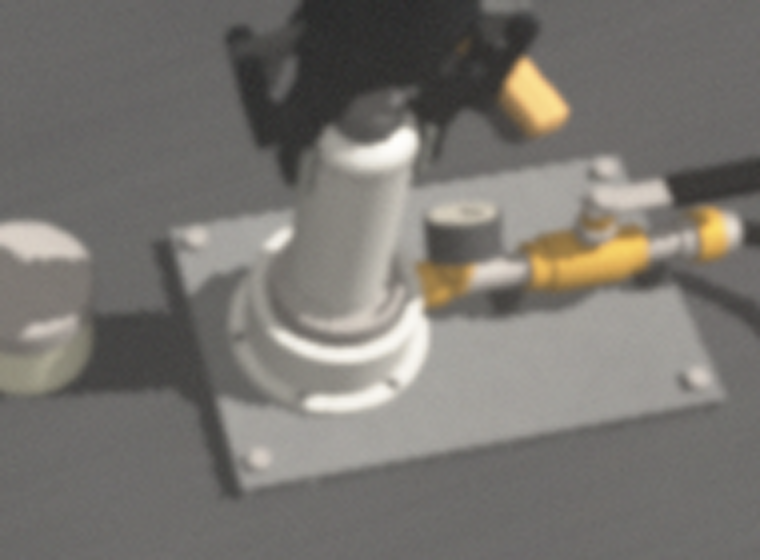

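The enlarged crop shows the bottle's base at (350,320), inside the dish. The TCP touched at z = 0.161, matching the 61 mm floor. Pressing now.

Run:
```python
from plant import robot
from h import *
x,y=DISH
c=robot.move_straight([x,y,.144],.02,contact_N=22)
for i in range(5):
    s=robot.sense(); print(c,s["tcp_pos"].round(4),s["wrist_force"].round(1),s["opening"].round(3),round(s["t"],2)); robot.sleep(.1)
f=robot.grab_frame("scene"); t=robot.grab_frame("top")
for k in(f,t):
    p=where(k,DISH,.0345,(.04,.09)); r=np.hypot(*(p[:,:2]-DISH).T); print("rim z",np.median(p[(r>.0315),2]) if (r>.0315).any() else None)
    p=where(k,DISH,.045,(.04,.09)); r=np.hypot(*(p[:,:2]-DISH).T); print("collar z",np.median(p[(r>.038),2]))
```

```text
Traceback (most recent call last):
AttributeError: 'float' object has no attribute 'round'
```

Run:
```python
from plant import robot
from h import *
for i in range(3):
    s=robot.sense(); print(s["tcp_pos"].round(4),s["wrist_force"].round(1),round(s["opening"],3),round(s["t"],2)); robot.sleep(.2)
f=robot.grab_frame("scene"); t=robot.grab_frame("top")
for k in(f,t):
    p=where(k,DISH,.0345,(.04,.09)); r=np.hypot(*(p[:,:2]-DISH).T); print("rim z",np.median(p[(r>.0315),2]) if (r>.0315).any() else None)
    p=where(k,DISH,.045,(.04,.09)); r=np.hypot(*(p[:,:2]-DISH).T); print("collar z",np.median(p[(r>.038),2]))
```

```text
[0.5379 0.1091 0.1507] [-3.4 -0.9 12. ] 0.583 21.88
[0.5379 0.1091 0.151 ] [-2.3 -0.5 11.7] 0.586 22.07
[0.5379 0.1091 0.151 ] [-3.3  0.3 11.6] 0.587 22.27
rim z 0.05336821041283426
collar z 0.05342127431174639
rim z 0.05585860708774106
collar z 0.053078698703958566
```

Run:
```python
from plant import robot
from h import *
x,y=DISH
for z in(.149,.147,.145,.143):
    robot.move_straight([x,y,z],.02); robot.sleep(.2); s=robot.sense(); print(z,s["tcp_pos"].round(4),s["wrist_force"].round(1),round(s["t"],2))
    if s["wrist_force"][2]>24: break
robot.sleep(2.0); s=robot.sense(); print(s["tcp_pos"].round(4),s["wrist_force"].round(1),round(s["opening"],3),round(s["t"],2))
f=robot.grab_frame("scene"); t=robot.grab_frame("top")
for k in(f,t):
    p=where(k,DISH,.0345,(.04,.09)); r=np.hypot(*(p[:,:2]-DISH).T); print("rim z",np.median(p[(r>.0315),2]))
```

```text
0.149 [0.5377 0.109  0.1505] [-2.2 -0.2 12.1] 23.02
0.147 [0.538  0.1091 0.15  ] [-5.3 -1.8 20. ] 23.48
0.145 [0.5385 0.109  0.1499] [-7.9 -2.8 32. ] 23.93
[0.5385 0.109  0.1499] [-8.  -2.7 32.7] 0.582 25.93
rim z 0.05247928860608468
rim z 0.05598964198484728
```

The force climbs steeply at z = 0.150, so the dish is on its hard stop, and it was held there over 2 s. Now I'll let it up, carry the bottle over and place it.

Run:
```python
from plant import robot
from h import *
x,y=DISH
robot.move_straight([x,y,.165],.025); robot.move_straight([x,y,.26],.15)
robot.sleep(.1); s=robot.sense(); print(s["tcp_pos"],s["wrist_force"].round(1),s["t"])
bx,by=BAY
robot.move_straight([bx,by,.22],.25)
robot.move_straight([bx,by,.122],.15); robot.sleep(.1); s=robot.sense(); print(s["tcp_pos"],s["wrist_force"].round(1),s["t"])
c=robot.move_straight([bx,by,.095],.02,contact_N=3); s=robot.sense(); print(c,s["tcp_pos"],s["wrist_force"].round(1),s["t"])
show(robot,("scene","s6"))
```

```text
[0.53668654 0.10872062 0.25852924] [-0.1 -0.2 -2.5] 27.8583
[ 0.62104204 -0.24490014  0.12362003] [-0.3 -0.  -2.3] 30.3667
True [ 0.61989664 -0.24453078  0.10513167] [-0.5  0.2  5.3] 31.225
```

View pics/s6.png

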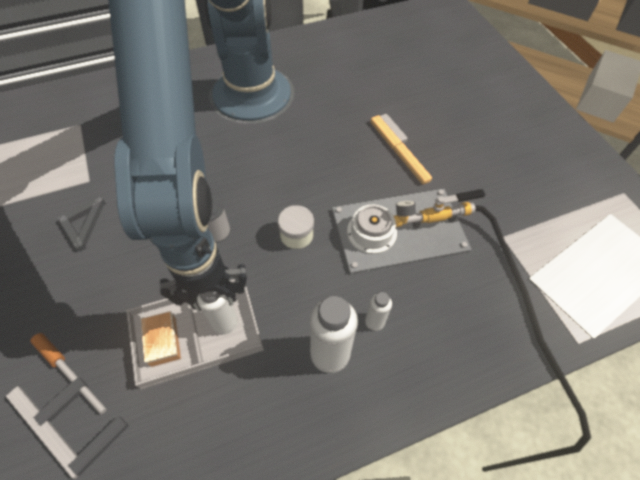

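The scene view shows the bottle standing in the empty bay at (217,318), the dish up and the bystanders in place. Contact came at the expected z of 0.105. I'll release it and then shut the valve.

Run:
```python
from plant import robot
from h import *
bx,by=BAY
robot.grip(1.0,20); robot.sleep(.2)
robot.move_straight([bx,by,.28],.15)
f=robot.grab_frame("wrist"); w=where(f,BAY,.05,(.148,.165)); print(len(w),(w.min(0)+w.max(0))/2,w.mean(0))
robot.grip(.38,30)
p,o=grip_at(1.571,.2); robot.goto(p,o); s=robot.sense(); print(s["joint_pos"].round(2),s["tcp_pos"],s["t"])
f=robot.grab_frame("wrist")
p[2]=.085; print(robot.move_straight(p,.12,contact_N=8)); s=robot.sense(); print(s["tcp_pos"],s["wrist_force"].round(1),s["t"])
```

```text
1948 [ 0.61913104 -0.24471704  0.15281752] [ 0.61811925 -0.24463577  0.15423389]
[-0.64  0.47  0.09  1.63 -0.05  1.04 -0.7 ] [0.57310742 0.32312025 0.20018037] 35.9417
False
[0.57305142 0.32452652 0.08589436] [ 1.1 -0.2 -0.1] 37.1
```

Run:
```python
from plant import robot
from h import *
import cv2
for q in [1.37,1.17,.97,.77,.57,.37,.17,.05,-.02,-.07,-.1]:
    p,o=grip_at(q,.085); robot.move_straight(p,.12,attitude=o)
    s=robot.sense(); f=s["wrist_force"]; print(q,f.round(1),round(s["t"],2))
    if np.linalg.norm(f[:2])>12 and q<.06: break
p,o=grip_at(q+.07,.085); robot.move_straight(p,.1,attitude=o)
p[2]=.25; robot.move_straight(p,.2)
for n in("top","scene"):
    k=show(robot,(n,n+"7")); w=where(k,(.5,.26),.05); print(len(w))
    if len(w)>10: l=cv2.fitLine(w[:,:2].astype(np.float32),2,0,.01,.01).ravel();print(l,TH-np.arctan2(l[1],l[0]))
    w=where(k,DISH,.025,(.045,.065)); print("dish floor",np.median(w[:,2]))
print(robot.sense()["t"])
```

```text
1.37 [-0.7  0.5  0.4] 37.45
1.17 [ 0.1 -0.5  0.5] 37.8
0.97 [ 0.5 -0.9 -0. ] 38.15
0.77 [ 0.7 -0.5  0.1] 38.5
0.57 [-0.2 -0.5  0.2] 38.85
0.37 [-0.6 -0.2  0.3] 39.2
0.17 [ 0.5 -0.8 -0.1] 39.55
0.05 [-0.1 -0.4  0.6] 39.82
-0.02 [ 1.5 -0.1 -0.1] 40.07
-0.07 [ 1.9  3.1 -0. ] 40.32
-0.1 [ 1.3  9.1 -5.1] 40.57
118
[ 0.99137634 -0.13104549  0.49865562  0.25699046] -0.029576495
dish floor 0.061256584898163415
241
[ 0.9898919  -0.14182402  0.5072861   0.25709665] -0.018696174
dish floor 0.0606217987790505
41.8917
```

View pics/scene7.png

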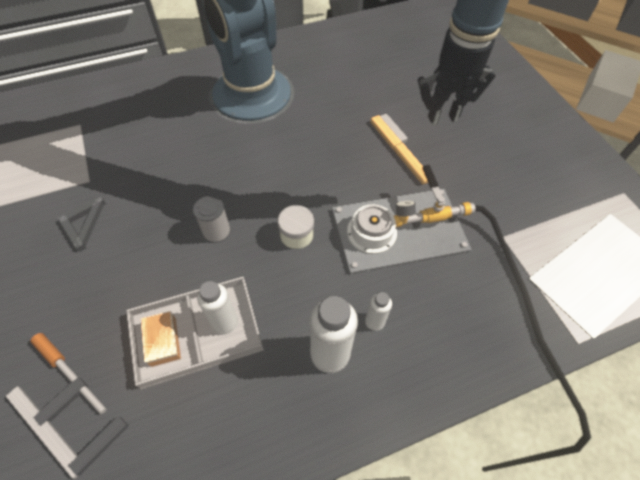

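The picture shows the lever back across the pipe at (431,175), the dish up, the bottle upright in the bay at (215,310) and the gripper clear. Handing in.

```bash
python3 -c "
from plant import robot
print(robot.close_job())"
```

```text
the job is handed in; nothing more can be done
None
```

I charged the bottle with the valve open, holding the dish on its stop for over 2 s, then set it upright in the empty bay, shut the valve and handed the job in at about 42 s; the hand-in returned no verdict.

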